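# Find the unfastened flap of the sorting box and push it open

## Robot

A 6-joint arm with a two-finger parallel gripper is mounted at the origin on the work surface. World frame = base frame: x ahead of the robot, y to its left, z up, the work surface at z = 0. Lengths are in m, angles in degrees, forces in N, time in s.
With the tool pointing down it reaches from about 0.3 to 0.75 m from the base axis. Payload 8.5 kg.
Tool frame: the origin (TCP) lies at the very end of the fingers, on their centre line; the grasp point (between the pads) lies 19 mm behind it; z points along the fingers, y is the line along which they close (so a half turn about z gives the same grasp; the last joint's range is limited). The gripper opens to 85 mm and grips with 20 to 120 N. Pads are 22 mm wide; open, the fingers measure 114 mm over their backs; the gripper's body (76 mm by 85 mm) begins 54 mm behind the grasp point. The pads swing forward as they close: fully open they stand 13 mm farther back than shut.
Start: joints at [-81.836, 21.807, 74.336, -0, 83.858, -12.336], TCP at [0.193, -0.515, 0.231] pointing down, gripper open.
Joint ranges: [-178.18, 178.18], [-50.72, 133.34], [12.68, 142.11], [-81.47, 261.47], [9.98, 163.14], [-165.26, 165.26]. Speed limits (degrees/s): [136.94, 136.94, 180, 180, 180, 180].

## Interface

Orientations are given as a 3x3 rotation matrix whose columns are the frame's x, y, z axes.
In Python, from rig import env, optics, spotter gives the robot as it stands.
- The arm moves only by the shell command python3 -m crank 'ROWS' [FORCE]. ROWS is JSON, one flat list of numbers, 5 for each row, row after row: the finger opening in cm, from 0 to 8.54, then the shift along the tool's x, y, z in cm, then the turn about the tool's z in rad. A call has exactly 8 rows; each row shifts and turns the commanded pose from where the row before left it, along the tool's axes as they then stand; what a row does not reach is not made up. A row lasts 1/12 s, in which the tool goes at most 41.7 mm and 7.16 degrees, less where a joint would pass 70% of its speed; a pose out of reach is approached as far as the arm can. A call is refused whole if a number of a shift passes 4.17 or a number of a turn 0.125, either way. A call with a gripper value outside its range is refused whole. The fingers move at their own pace and stop on an object; FORCE is the grip in N (left out, the last holds). Time passes only in rows, so rows that do not move let the fingers close, or fill a call up. It gives the time, the measured TCP pose, the force, the opening and the grip force at its end, in the units of the state.
- env.observe(): the state, without advancing time (a new reading comes with each control period).
- optics.get_image(name): name is "scene" or "top"; returns a dict with "color" (480x640x3 uint8, red, green, blue), "intrinsics" (3x3 intrinsics, pixels), "pose" (4x4, takes a point from camera to world coordinates). Camera axes: x right, y up, looking along -z (the intrinsics and any distortion apply to the point x, -y, -z); pixel columns grow to the right and rows downward; lengths in m; the calibration is good to about 2 mm. A picture is of the moment at which its call begins. There is no depth.
- env.close_job(): hands the job in; it is judged then, once.
Trained networks look in a picture, given as the dict that the camera call returned (one of the last four; its "shot" number tells which), for a name from the list of things; names that differ only in an ending like _2 or _b are one class to them, and where a whole thing is asked for, a point or a joint stands for the part that bears it (a point fixed in the world has none). Each returns a list of dicts, best first, with "score" (0 to 1); they miss things now and then, are a little off and sometimes report something else, mostly with a low value. They report only what shows in the picture. A call takes as long as a camera call.
- spotter.look_for(picture, query): "at" ([column, row] as shares, 0 to 1, of the picture: columns of its width, rows of its height, amid what is visible of it).
The state is a dict: "time_s": time; "q": joint angles; "qvel": joint speeds; "joint_efforts": joint torques, N m; "position": TCP position; "tool_rot": TCP orientation; "ft_force": force on the tool from outside, world axes, zero at the start; "wrist_torque": the same for the moment, N m; "grip_width": finger opening in m; "gripper_force": force on a finger pad.
Only numpy, scipy, OpenCV 4.12 (cv2) and the standard library are available. Lean on these libraries where they do the work, as an engineer would, in place of code of your own. Each camera call takes 0.05 s, during which the arm holds its last target. There are 200 camera calls.

## Task

One of the four grey swivel panels in the top of the plywood sorting box has been left unfastened, and they all look alike: press gently on the round finger mark of each until you find the panel that rocks, then push its marked end down until it stands fully open against its stop, and come away leaving it open. Nothing needs picking up: do not force the fastened panels, and leave the jars, bottle, dish and other things around where they stand.

Things in the scene. Friction and masses are not known exactly. Their poses are not given: they have to be found in the camera images.
- box: low plywood box fixed on the table, 70 mm tall, spanning x -75..125, y -205..205 mm. Origin at table height, midway across, under the panels' axle line; its x points away from the robot, y left, z up. Four identical grey panels lie flush in its flat top, over open bays 124 x 76 mm, 64 mm deep. Solid: the 70 mm strip between panels 2 and 3, the ledge behind the panels (x from 62 mm)
- hatch (a joint): tilt of the unfastened panel, whichever of the four it is: 0 level; positive: marked (near) end down, far end up; stops at 0.9 rad (fully open) and -0.08. Axle along the box's y through the panel's middle. Friction 0.05 N m (1.5 N at the mark), no spring: stays where left. Fully open its top face is 30 mm below the box top at 25 mm from the axle, 43 mm at 36 mm; the far end stands 45 mm above
- press1 (a point): panel 1 (leftmost): centre of its dark round finger mark (22 mm across), on its top face when level, at x -36, y +157, z 70 mm of the box; fixed to the box. Panel: 120 (x) x 72 (y) x 6 mm thick, its middle 36 mm beyond the mark. If fastened it does not tilt and gives only about 1 mm per 5 N, 4 mm at most, on its rubber seal; which one is not varies and cannot be seen
- press2 (a point): panel 2 (second from the left): centre of its dark round finger mark (22 mm across), on its top face when level, at x -36, y +73, z 70 mm of the box; fixed to the box. Panel: 120 (x) x 72 (y) x 6 mm thick, its middle 36 mm beyond the mark. If fastened it does not tilt and gives only about 1 mm per 5 N, 4 mm at most, on its rubber seal; which one is not varies and cannot be seen
- press3 (a point): panel 3 (third from the left): centre of its dark round finger mark (22 mm across), on its top face when level, at x -36, y -73, z 70 mm of the box; fixed to the box. Panel: 120 (x) x 72 (y) x 6 mm thick, its middle 36 mm beyond the mark. If fastened it does not tilt and gives only about 1 mm per 5 N, 4 mm at most, on its rubber seal; which one is not varies and cannot be seen
- press4 (a point): panel 4 (rightmost): centre of its dark round finger mark (22 mm across), on its top face when level, at x -36, y -157, z 70 mm of the box; fixed to the box. Panel: 120 (x) x 72 (y) x 6 mm thick, its middle 36 mm beyond the mark. If fastened it does not tilt and gives only about 1 mm per 5 N, 4 mm at most, on its rubber seal; which one is not varies and cannot be seen
- jar_a: left-hand glass jar with white cap, 38 mm across, 55 mm tall, standing on the box's rear ledge (origin: underside centre; leave it alone)
- jar_b: right-hand glass jar with white cap, 38 mm across, 55 mm tall, on the rear ledge (origin: underside centre; leave it alone)
- dropper: small glass bottle with black cap, 28 mm across, 75 mm tall, at the rear of the box's middle strip (origin: underside centre; leave it alone)
- dish: closed flat white dish, 54 mm across, 13 mm tall, on the box's middle strip between panels 2 and 3 (origin: underside centre; leave it alone)
- bowl: white bowl, 110 mm across, 40 mm tall, on the table to the left (origin: underside centre; leave it alone)
- cup: clear open plastic cup, 64 mm across, 70 mm tall, on the table to the right (origin: underside centre; leave it alone)
- tape: roll of tape lying flat, 84 mm across, 24 mm tall, on the table to the right (origin: underside centre; leave it alone)
- scissors: scissors with blue handles lying flat, 130 mm long, on the table at the front right (origin: underside, between the handles and blades; leave it alone)

How it is judged (in metres and radians):
At the end, for the whole second after the job is handed in: The unfastened panel stands open by more than 0.75 rad (its stop is at 0.9 rad) and at rest, and each bystander is within 30 mm of where it stood (value of joint hatch above 0.75 rad and velocity of joint hatch between -0.05 and 0.05 rad/s and distance of each of jar_a, jar_b, dropper, dish, bowl, cup, tape, scissors from where it was at the start of the episode below 0.03 m); the robot touches nothing.
It fails at once if a bystander is moved or lifted by more than 30 mm (not (distance of each of jar_a, jar_b, dropper, dish, bowl, cup, tape, scissors from where it was at the start of the episode below 0.03 m)).
It fails at once if the fingers press anything with more than 60 N (contact force between the fingers and anything else above 60 N).
It also fails if it takes over 45 s, if anything falls off the work surface, if the arm or the gripper's body presses on something with over 40 N, if the wrist force passes 120 N, or if a joint passes its speed limit or range.

## Working session

There is one attempt and no reset: what is moved stays moved. The work goes in short steps, Python scripts to look and compute and a shell command to move; the robot and the scene stay as the last step left them, time stands still between calls to the robot, and variables do not carry over. Pictures are saved under pics/ and viewed, at most 10 in all, crops included, and the job is handed in when it is done.

```bash
mkdir -p pics
cat > h.py <<'E'
import numpy as np, cv2
from rig import env, optics, spotter
def ray(im,u,v):
    K=np.array(im["intrinsics"]);T=np.array(im["pose"])
    d=np.linalg.inv(K)@[u,v,1]; d=T[:3,:3]@[d[0],-d[1],-d[2]]
    return T[:3,3],d
def onz(im,u,v,z):
    o,d=ray(im,u,v); return o+d*(z-o[2])/d[2]
def proj(im,p):
    K=np.array(im["intrinsics"]);T=np.array(im["pose"])
    c=T[:3,:3].T@(np.array(p)-T[:3,3]); q=K@[c[0],-c[1],-c[2]]; return q[:2]/q[2]
E
python3 - <<'E'
from h import *
np.set_printoptions(precision=4,suppress=True)
s=env.observe(); print(s["time_s"],s["position"],s["tool_rot"],s["ft_force"],s["grip_width"])
for n in("top","scene"):
    im=optics.get_image(n); cv2.imwrite(f"pics/{n}0.png",im["color"][:,:,::-1])
    print(n,[k for k in im],np.array(im["pose"])[:3,3])
    for q in("press1","press2","press3","press4","box","jar_a","dropper","dish"):
        r=spotter.look_for(im,q)[:4]
        for d in r:
            u,v=d["at"][0]*640,d["at"][1]*480
            print(q,round(d["score"],2),round(u),round(v),onz(im,u,v,.07))
E
```

```text
0.0 [ 0.1926 -0.5149  0.2307] [[ 0.9367  0.3502 -0.0002]
 [ 0.3502 -0.9367  0.0015]
 [ 0.0003 -0.0014 -1.    ]] [0.4249 0.1667 0.6049] 0.0853516208489082
top ['color', 'intrinsics', 'pose', 'shot'] [0.2779 0.0191 1.4573]
press1 0.71 289 184 [0.6149 0.0574 0.07  ]
press2 0.71 289 184 [0.6149 0.0574 0.07  ]
press3 0.71 289 184 [0.6149 0.0574 0.07  ]
press4 0.71 289 184 [0.6149 0.0574 0.07  ]
box 0.55 291 184 [0.614  0.0542 0.07  ]
jar_a 0.87 220 171 [0.6435 0.2216 0.07  ]
jar_a 0.75 340 144 [ 0.7117 -0.0635  0.07  ]
dropper 0.53 286 158 [0.677  0.0657 0.07  ]
dish 0.66 292 193 [0.593 0.051 0.07 ]
scene ['color', 'intrinsics', 'pose', 'shot'] [1.1838 0.1515 1.049 ]
press1 0.68 338 317 [0.6747 0.0843 0.07  ]
press2 0.68 338 317 [0.6747 0.0843 0.07  ]
press3 0.68 338 317 [0.6747 0.0843 0.07  ]
press4 0.68 338 317 [0.6747 0.0843 0.07  ]
box 0.58 334 318 [0.6786 0.0753 0.07  ]
jar_a 0.7 404 301 [0.6133 0.2215 0.07  ]
jar_a 0.67 261 310 [ 0.6856 -0.0841  0.07  ]
jar_a 0.63 335 315 [0.6721 0.0763 0.07  ]
dropper 0.68 330 281 [0.5868 0.0525 0.07  ]
dropper 0.57 331 308 [0.6557 0.0656 0.07  ]
dropper 0.42 333 319 [0.6802 0.0747 0.07  ]
dish 0.77 328 277 [0.5773 0.0471 0.07  ]
```

Run:
```python
import cv2
a=cv2.imread("pics/top0.png"); 
cv2.imwrite("pics/top0c.png",cv2.resize(a[110:260,190:390],None,fx=4,fy=4,interpolation=cv2.INTER_CUBIC))
```

```text
(no output)
```

View pics/top0c.png

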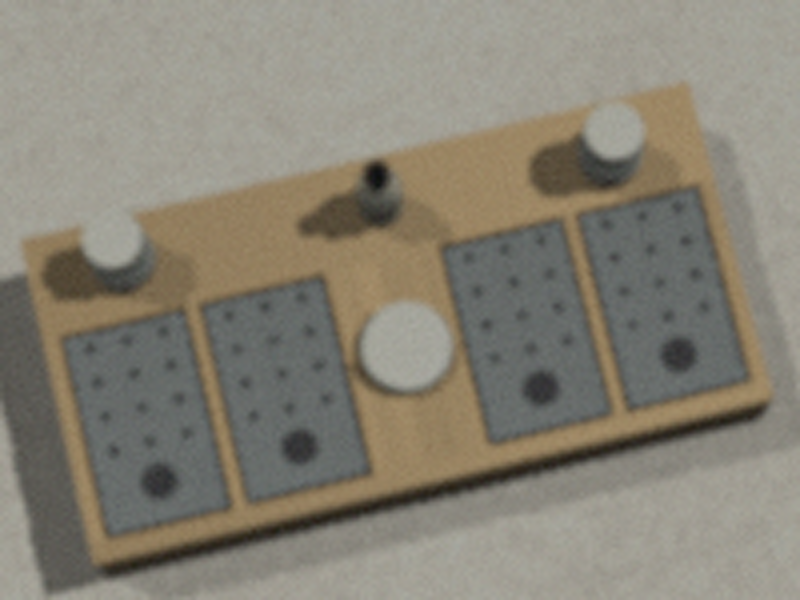

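View pics/scene0.png

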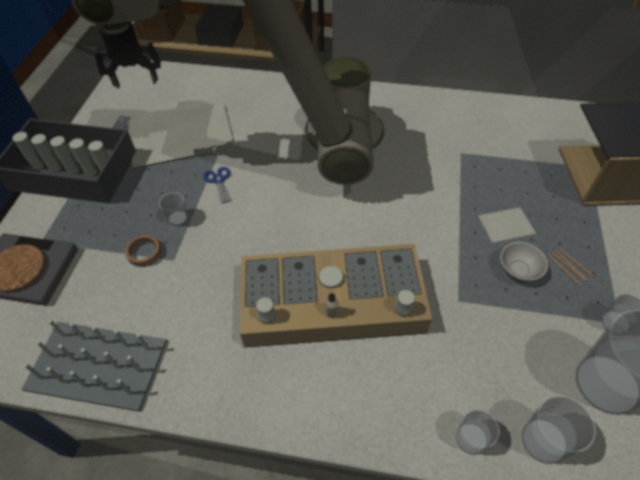

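The top crop shows the finger marks at about (160,481), (300,447), (541,388) and (679,354). The dish sits between panels 2 and 3, and the jars and dropper are behind the panels.

Run:
```python
from h import *
np.set_printoptions(precision=4,suppress=True)
im=optics.get_image("top")
g=cv2.cvtColor(im["color"],cv2.COLOR_RGB2GRAY).astype(float)
pts=[]
for x,y in((160,481),(300,447),(541,388),(679,354)):
    u,v=190+x/4-.4,110+y/4-.4
    r=np.s_[int(v)-6:int(v)+8,int(u)-6:int(u)+8]; yy,xx=np.mgrid[r]
    w=np.clip(75-g[r],0,None)*(np.hypot(xx-u,yy-v)<6.5)
    print(g[r].min(),np.median(g[r]),u,v,(w*xx).sum()/w.sum(),(w*yy).sum()/w.sum())
    pts.append(onz(im,(w*xx).sum()/w.sum(),(w*yy).sum()/w.sum(),.07)[:2])
P=np.array(pts);Q=np.array([[-.036,y] for y in(.157,.073,-.073,-.157)])
print(P, np.linalg.norm(np.diff(P,axis=0),axis=1))
a=P-P.mean(0);b=Q-Q.mean(0)
th=np.arctan2((b[:,0]*a[:,1]-b[:,1]*a[:,0]).sum(),(a*b).sum())
R=np.array([[np.cos(th),-np.sin(th)],[np.sin(th),np.cos(th)]]);t=P.mean(0)-R@Q.mean(0)
F=Q@R.T+t
print("yaw",np.degrees(th),"t",t,"fit",F,"res",(P-F)*1e3)
np.savez("box.npz",R=R,t=t,F=F)
sc=optics.get_image("scene")
for p in F: print(proj(sc,[*p,.07]))
s=env.observe();Rt=np.array(s["tool_rot"]);p=np.array(s["position"])
for f in F: print("tool shift to mark cm",Rt.T@(np.array([*f,.07])-p)*100)
```

```text
50.0 101.0 229.6 229.85 229.42558425584255 229.92127921279211
48.0 100.0 264.6 221.35 264.40296662546353 221.2867737948084
49.0 100.5 324.85 206.6 324.8220230473752 206.61331626120358
47.0 101.0 359.35 198.1 359.1684210526316 198.23947368421054
[[ 0.5027  0.1961]
 [ 0.5237  0.1148]
 [ 0.5597 -0.0268]
 [ 0.5804 -0.1079]] [0.084  0.1461 0.0837]
yaw 14.320167722952156 t [0.5765 0.053 ] fit [[ 0.5028  0.1962]
 [ 0.5236  0.1148]
 [ 0.5597 -0.0267]
 [ 0.5805 -0.1081]] res [[-0.0842 -0.0629]
 [ 0.1349  0.0291]
 [ 0.0113 -0.1031]
 [-0.062   0.1369]]
[396.8756 258.6111]
[360.9357 261.2458]
[298.0335 265.8572]
[261.5904 268.5288]
tool shift to mark cm [ 53.9672 -55.7649  16.1332]
tool shift to mark cm [ 53.0628 -47.4137  16.1333]
tool shift to mark cm [ 51.4909 -32.8986  16.1334]
tool shift to mark cm [ 50.5865 -24.5474  16.1335]
```

```bash
cat > where.py <<'E'
from h import *
np.set_printoptions(precision=2,suppress=True)
s=env.observe();b=np.load("box.npz");Rt=np.array(s["tool_rot"]);p=np.array(s["position"])
print("t",round(s["time_s"],2),"F",np.array(s["ft_force"]),"w",round(s["grip_width"],4),"z mm",p[2]*1e3,"yaw",np.degrees(np.arctan2(Rt[1,0],Rt[0,0])),"box xy mm",(b["R"].T@(p[:2]-b["t"]))*1e3)
for i,f in enumerate(b["F"]): print(i+1,"shift cm",Rt.T@(np.array([*f,.07])-p)*100)
E
python3 -m crank '[0,0,0,0,0.107, 0,3.3,-2.1,0,0, 0,3.3,-2.1,0,0, 0,3.3,-2.1,0,0, 0,3.3,-2.1,0,0, 0,3.3,-2.1,0,0, 0,3.3,-2.1,0,0, 0,3.3,-2.1,0,0]' 20; python3 where.py
```

```text
time_s: 1.67
position: [0.3809, -0.3138, 0.2315]
tool_rot: [[0.969, 0.248, 0.0], [0.248, -0.969, -0.0], [0.0, 0.0, -1.0]]
ft_force: [-0.1, -0.2, 0.4]
grip_width: 0.0001
gripper_force: 0.0
t 1.67 F [-0.14 -0.21  0.35] w 0.0001 z mm 231.52617548465582 yaw 14.35835977199927 box xy mm [-280.28 -307.02]
1 shift cm [ 24.46 -46.39  16.14]
2 shift cm [ 24.45 -37.99  16.14]
3 shift cm [ 24.44 -23.39  16.15]
4 shift cm [ 24.43 -14.99  16.15]
```

```bash
python3 -m crank '[0,3.49,-2.14,0,0, 0,3.49,-2.14,0,0, 0,3.49,-2.14,0,0, 0,3.49,-2.14,0,0, 0,3.49,-2.14,0,0, 0,3.49,-2.14,0,0, 0,3.49,-2.14,0,0, 0,0,0,4,0]' >/dev/null
python3 -m crank '[0,0,0,4,0, 0,0,0,3.5,0, 0,0,0,2.5,0, 0,0,0,1,0, 0,0,0,0.4,0, 0,0,0,0,0, 0,0,0,0,0, 0,0,0,0,0]' | grep -v rot; python3 where.py
```

```text
time_s: 3.0
position: [0.5802, -0.1101, 0.0791]
ft_force: [0.1, -0.3, -0.0]
grip_width: 0.0001
gripper_force: 0.0
t 3.0 F [ 0.13 -0.33 -0.05] w 0.0001 z mm 79.10830653255456 yaw 14.366773367377851 box xy mm [ -36.76 -158.87]
1 shift cm [  0.1  -31.59   0.85]
2 shift cm [  0.09 -23.19   0.87]
3 shift cm [ 0.08 -8.59  0.89]
4 shift cm [ 0.07 -0.19  0.91]
```

```bash
python3 -m crank '[0,0,0,0.5,0, 0,0,0,0.2,0, 0,0,0,0.1,0, 0,0,0,0.1,0, 0,0,0,0.1,0, 0,0,0,0.1,0, 0,0,0,0,0, 0,0,0,0,0]' | grep -v rot
```

```text
time_s: 3.67
position: [0.5794, -0.1097, 0.0676]
ft_force: [-4.6, 0.3, 10.9]
grip_width: 0.0001
gripper_force: 5.5
```

About 11 N at 2.4 mm means panel 4 is fastened. Next is panel 3.

```bash
python3 -m crank '[0,0,0,-2.2,0, 0,0,-2.8,0,0, 0,0,-2.9,0,0, 0,0.05,-2.8,0,0, 0,0,0,1.5,0, 0,0,0,0.6,0, 0,0,0,0.1,0, 0,0,0,0,0]' | grep -v rot; python3 where.py
```

```text
time_s: 4.33
position: [0.5584, -0.0258, 0.067]
ft_force: [-4.3, 9.9, 14.0]
grip_width: 0.0003
gripper_force: 7.0
t 4.33 F [-4.25  9.91 13.96] w 0.0003 z mm 66.98114511962481 yaw 14.352707854482164 box xy mm [-37.06 -71.84]
1 shift cm [  0.12 -22.88  -0.22]
2 shift cm [  0.11 -14.48  -0.25]
3 shift cm [ 0.11  0.11 -0.3 ]
4 shift cm [ 0.1   8.51 -0.33]
```

Panel 3 is fastened too (14 N at 3 mm). Next is panel 2, lifting over the dish.

```bash
python3 -m crank '[0,0,0,-3,0, 0,0,0,-2,0, 0,0.1,-3.62,0,0, 0,0,-3.62,0,0, 0,0,-3.62,0,0, 0,0,-3.62,0,0, 0,0,0,2.5,0, 0,0,0,1.3,0]' >/dev/null
python3 -m crank '[0,0,0,0.5,0, 0,0,0,0.2,0, 0,0,0,0.1,0, 0,0,0,0.1,0, 0,0,0,0.1,0, 0,0,0,0.1,0, 0,0,0,0,0, 0,0,0,0,0]' | grep -v rot; python3 where.py
```

```text
time_s: 5.67
position: [0.5242, 0.1131, 0.0677]
ft_force: [0.7, -1.4, 1.0]
grip_width: 0.0003
gripper_force: 0.9
t 5.67 F [ 0.73 -1.38  0.97] w 0.0003 z mm 67.68467739832037 yaw 14.357486600562583 box xy mm [-35.87  71.23]
1 shift cm [-0.01 -8.58 -0.23]
2 shift cm [-0.01 -0.18 -0.23]
3 shift cm [-0.02 14.42 -0.23]
4 shift cm [-0.03 22.82 -0.22]
```

Only about 1 N at 2.3 mm, so panel 2 rocks. I'll push it down.

```bash
python3 -m crank '[0,0,0,0.2,0, 0,0,0,0.2,0, 0,0,0,0.3,0, 0,0,0,0.3,0, 0,0,0,0.3,0, 0,0,0,0.3,0, 0,0,0,0.3,0, 0,0,0,0,0]' | grep -v rot
python3 -m crank '[0,0,0,0.2,0, 0,0,0,0.2,0, 0,0,0,0.1,0, 0,0,0,0.1,0, 0,0,0,0.1,0, 0,0,0,0.1,0, 0,0,0,0,0, 0,0,0,0,0]' | grep -v rot
```

```text
time_s: 6.33
position: [0.5232, 0.1133, 0.0474]
ft_force: [0.1, 0.6, -0.3]
grip_width: 0.0001
gripper_force: 0.0
time_s: 7.0
position: [0.5237, 0.1133, 0.0402]
ft_force: [0.0, 0.1, -0.3]
grip_width: 0.0002
gripper_force: 0.0
```

```bash
python3 -m crank '[0,0,0,0.1,0, 0,0,0,0.1,0, 0,0,0,0.1,0, 0,0,0,0.1,0, 0,0,0,0.1,0, 0,0,0,0.1,0, 0,0,0,0,0, 0,0,0,0,0]' | grep -v rot
python3 - <<'E'
from h import *
a=optics.get_image("top")["color"][110:260,190:390,::-1];b=optics.get_image("scene")["color"][220:360,220:440,::-1]
f=lambda x:cv2.resize(x,(600,300 if 0 else 400),interpolation=cv2.INTER_CUBIC)
cv2.imwrite("pics/m1.png",cv2.resize(b,(800,509),interpolation=cv2.INTER_CUBIC))
E
```

```text
time_s: 7.67
position: [0.5242, 0.1133, 0.0375]
ft_force: [-11.2, -0.8, 34.5]
grip_width: -0.0
gripper_force: 15.0
```

View pics/m1.png

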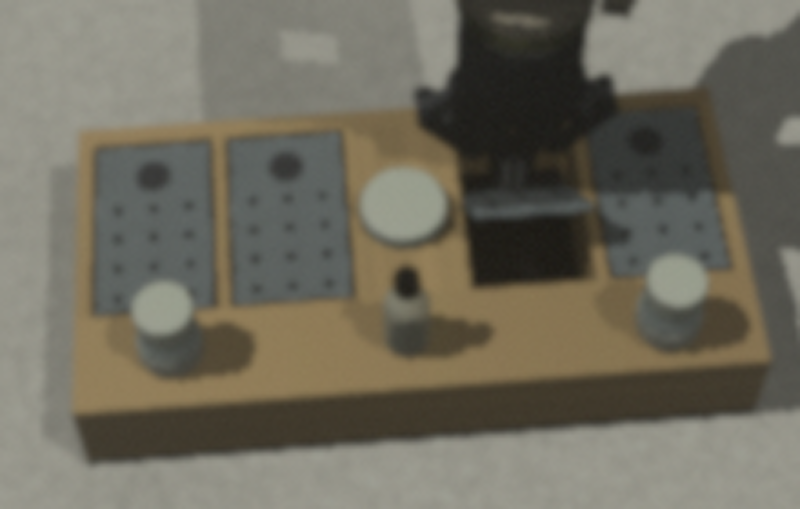

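The picture shows panel 2 (around (530,205)) standing steeply open. The 34 N reading means it is on its stop. I'll retreat straight up.

```bash
python3 -m crank '[0,0,0,-0.4,0, 0,0,0,-0.6,0, 0,0,0,-2,0, 0,0,0,-3,0, 0,0,0,-3.5,0, 0,0,0,-3.5,0, 0,0,0,-3.5,0, 0,0,0,-3,0]' >/dev/null
python3 -m crank '[0,-4,0,0,0, 0,-4,0,0,0, 0,-4,0,0,0, 0,-3,0,0,0, 0,-1,0,0,0, 0,0,0,0,0, 0,0,0,0,0, 0,0,0,0,0]' | grep -v rot
python3 - <<'E'
from h import *
b=optics.get_image("scene")["color"][220:360,220:440,::-1]
cv2.imwrite("pics/m2.png",cv2.resize(b,(800,509),interpolation=cv2.INTER_CUBIC))
im=optics.get_image("scene"); bx=np.load("box.npz")
for th in(.6,.75,.9): # expected rows of the far end's top edge, panel middle
    x,z=.06*np.cos(th),.067+.06*np.sin(th)+.003*np.cos(th)
    w=bx["R"]@[x-.003*np.sin(th),.073]+bx["t"]; print(th,(proj(im,[*w,z])-[220,220])*800/220)
E
```

```text
time_s: 9.1
position: [0.3701, 0.0736, 0.2294]
ft_force: [-0.1, -0.6, -0.1]
grip_width: -0.0001
gripper_force: 0.0
0.6 [532.61303961 235.23537226]
0.75 [531.93868134 220.74210533]
0.9 [530.96570219 205.73133314]
```

View pics/m2.png

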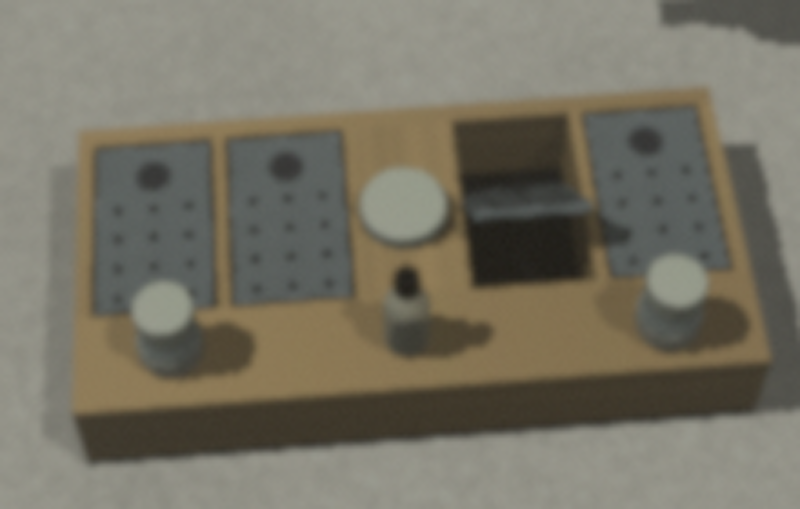

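Panel 2's raised edge is at about row 205, which matches 0.9 rad. Everything else stands where it was and the arm is clear.

```bash
python3 -c "
from rig import env
print(env.close_job())"
```

```text
the job is handed in; nothing more can be done
None
```

Panel 2 (second from the left) was the unfastened one; I left it open at about 0.9 rad against its stop, with the arm clear and the jars, bottle and dish undisturbed, and handed the job in at about 9 s; the judge returned no verdict.

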